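# Slide the sample in and start the scan at the touch-free switch

## Robot

A 6-joint arm with a two-finger parallel gripper is mounted at the origin on the work surface. World frame = base frame: x ahead of the robot, y to its left, z up, the work surface at z = 0. Lengths are in m, angles in rad, forces in N, time in s.
With the tool pointing down it reaches from about 0.375 to 0.925 m from the base axis. Payload 5.7 kg.
Tool frame: the origin (TCP) lies midway between the tips of the shut fingers; the grasp point (between the pads) lies 19 mm behind it; z points along the fingers, y is the direction in which the jaws open and shut (so a half turn about z gives the same grasp; the last joint's range is limited). The gripper opens to 88 mm and grips with 3 to 60 N. Pads are 20 mm wide; open, the fingers measure 115 mm over their backs; the gripper's body (75 mm by 178 mm) begins 61 mm behind the grasp point.
Start: joints at [1.164, 0.359, 1.51, -0, 1.272, -0.115], TCP at [0.173, 0.575, 0.223] pointing down, gripper open.
Joint ranges: [-2.97, 2.97], [-1.01, 2.36], [0.21, 2.38], [-0.96, 4.11], [0.2, 2.71], [-2.98, 2.98]. Speed limits (rad/s): [2.39, 2.39, 3.14, 3.14, 3.14, 3.14].

## Interface

Orientations are given as a rotation vector (axis times angle).
In Python, from plant import env gives the robot as it stands. The module is installed in compiled form; this text tells all that it offers.
- The arm moves only by the tool step_arm, never from a script. Its argument "series" is a list of rows, each a list of 7 numbers: the opening, from -1 (shut) to 1 (fully open), so that 0 is half open, then the shift along the tool's x, y, z in cm, then the turn, a rotation vector about the tool's x, y, z in degrees. A call has 1 to 8 rows; each row is the pose to reach, as a shift and turn from the pose commanded when the call began, along the tool's axes at that moment; what a row does not reach only later rows make up. A row lasts 1/12 s, in which the tool goes at most 41.7 mm and 7.16 degrees, less where a joint would pass 70% of its speed; a pose out of reach is approached as far as the arm can. A call with a gripper value outside its range is refused whole. The fingers move at their own pace and stop on an object; the grip force is fixed at half the most. Time passes only in rows, so rows that repeat a pose let the fingers close. It gives the time, the measured TCP pose, the force and the opening at its end, in the units of the state.
- env.state(): the state, without advancing time (a new reading comes with each control period).
- env.get_image(name): name is "scene" or "side" or "wrist"; returns a dict with "color" (480x640x3 uint8, red, green, blue), "z_map" (480x640 float32, m along the optical axis (not along the pixel's ray), 0 where there is no reading), "fx", "fy", "cx", "cy" (pixels), "T" (4x4, takes a point from camera to world coordinates). Camera axes: x right, y down, z forward; pixel columns grow to the right and rows downward; lengths in m; the calibration is good to about 2 mm. A picture is of the moment at which its call begins.
- env.close_job(): hands the job in, once; it reports no verdict.
The state is a dict: "time_s": time; "joint_pos": joint angles; "qvel": joint speeds; "tau": joint torques, N m; "position": TCP position; "tool_rot": TCP orientation; "force": force on the tool from outside, world axes, zero at the start; "ft_torque": the same for the moment, N m; "opening": finger opening in m.
Only numpy, scipy, OpenCV 4.12 (cv2) and the standard library are available. Lean on these libraries where they do the work, as an engineer would, in place of code of your own. Each camera call takes 0.05 s, during which the arm holds its last target.

## Task

With the fingers, push the sample carrier along the microscope's guide until it is fully home against the stop; push it only, do not lift it. Then, with the carrier home, start the scan at the round touch-free switch: point at it from above, with the fingertips about 2 cm over the middle of its top face, and stay there for a good two seconds without touching it. Do not touch any of the three switches, do not reach down over the square or the triangular one, and leave the lenses and other things on the bench where they are.

Things in the scene. Friction and masses are not known exactly. Their poses are not given: they have to be found in the camera images.
- scope: Microscope fixed to the bench: white head on a grey column, 400 mm high, yaw within 7 degrees. Origin at bench height under its sample guide, z up. The guide is a straight channel along its y: bed 150 mm wide, y = -120 to +150 mm, top at z = 20 mm; two rails 103 mm apart inside, tops at z = 32 mm; open at +y. Head and lens hang over y below -50 mm, lowest 122 mm above the bench; the column is at y below -200 mm.
- stop (a point): Middle of the face of the dark steel stop bar that closes the -y end of the microscope's guide: at y = -115 mm, x = 0, 30 mm above the bench in the scope's frame, same axes as the scope. The bar is 123 mm long (x) and 12 mm thick, top 42 mm above the bench.
- carrier: Sample carrier: loose aluminium block in the guide, 100 mm wide (x), 160 mm long (y), 34 mm high, 0.35 to 0.65 kg; a round white sample in a black ring is set into its top near the -y end. Origin at the centre of its underside, 20 mm above the bench; axes as the scope's. Starts 45 to 80 mm short of the stop. Home: its -y end meets the stop, origin at y = -35 mm in the scope's frame. Slides with 1 to 8 N friction.
- push_face (a point): Point in the middle of the carrier's flat +y end, the face to push: 80 mm from the carrier's origin along +y, 25 mm above its underside, so 45 mm above the bench (9 mm under the carrier's top, 13 mm above the rails). Same axes as the carrier.
- board: Dark steel breadboard fixed to the bench, 170 x 360 x 12 mm, long side along its y; it carries the three switches, the two lenses and the vial. Origin at the centre of its underside, at bench height.
- switch_round: Round touch-free switch: plain white plastic cylinder, 50 mm in diameter, 40 mm high, fixed to the breadboard, a dark round window in the middle of its top. Origin at the centre of its underside, 12 mm above the bench; z up, so its top face is 40 mm above the origin, 52 mm above the bench. The three switches stand in a row about 120 mm apart and trade places from start to start.
- switch_square: Square touch-free switch: the same white plastic, 46 x 46 mm, 40 mm high, fixed to the breadboard. Origin at the centre of its underside, 12 mm above the bench. Not to be touched or reached down over.
- switch_triangle: Triangular touch-free switch: the same white plastic, an equal-sided triangle of about 55 mm a side, 40 mm high, fixed to the breadboard. Origin in the middle of its underside, 12 mm above the bench. Not to be touched or reached down over.
- lens_long: Bystander: loose steel objective lens standing on the breadboard, 25 mm in diameter, 46 mm high. Origin at the centre of its underside.
- lens_short: Bystander: loose steel objective lens standing on the breadboard, 25 mm in diameter, 34 mm high. Origin at the centre of its underside.
- vial: Bystander: loose small amber glass jar with a black cap on the breadboard, 24 mm in diameter, 45 mm high. Origin at the centre of its underside.
- slide_box: Bystander: loose white plastic box lying on the bench, 80 x 35 x 30 mm. Origin at the centre of its underside.
- solvent: Bystander: loose white plastic bottle standing on the bench, 44 mm in diameter, 100 mm high. Origin at the centre of its underside.
- driver: Bystander: loose screwdriver with a black handle lying on the bench, about 160 mm long. Origin on the bench under its middle.
- lens_cap: Bystander: loose black disc lying on the bench, 42 mm in diameter, 12 mm high. Origin at the centre of its underside.
Things that resemble listed ones, but are neither listed nor needed, are in the scene too. Leave any turquoise look-alike of the carrier alone.

How it is judged:
On the way, in this order (a step that is already met when the one before it is completed fails the run):
1. the sample carrier is pushed fully home against the stop (y of carrier in the frame of scope between -0.039 and -0.031 m and z of carrier in the frame of scope below 0.024 m and x of carrier in the frame of scope between -0.006 and 0.006 m), for 0.2 s.
2. the fingertips dwell just above the round switch without touching it, the carrier still home (all of step 1 and horizontal distance between the grasp point and switch_round below 0.022 m and z of the grasp point in the frame of switch_round between 0.055 and 0.1 m), for 1.7 s.
At the end, for the whole second after the job is handed in: The carrier lies flat at rest in the guide, within 4 mm of touching the stop, after a dwell of at least 1.7 s with the grasp point within 22 mm (sideways) of the round switch's centre and the fingertips no more than about 4 cm over it; the bystanders are within 20 mm of where they stood (all of step 1 and linear speed of carrier below 0.01 m/s and angle between carrier's own z axis and vertical below 0.03 rad and distance of each of lens_long, lens_short, vial, slide_box, solvent, driver, lens_cap from where it was at the start of the episode below 0.02 m).
It fails at once if the carrier is lifted or tipped out of the guide (z of carrier in the frame of scope above 0.03 m or angle between carrier's own z axis and vertical above 0.15 rad).
It fails at once if a touch-free switch is touched (contact force between any of the fingers, the arm and switch_round above 0.3 N or contact force between any of the fingers, the arm and switch_square above 0.3 N or contact force between any of the fingers, the arm and switch_triangle above 0.3 N).
It fails at once if the fingers reach down over the square or the triangular switch ((horizontal distance between the grasp point and switch_square below 0.03 m and z of the grasp point in the frame of switch_square below 0.1 m) or (horizontal distance between the grasp point and switch_triangle below 0.03 m and z of the grasp point in the frame of switch_triangle below 0.1 m)).
It fails at once if the scan is started with the carrier not yet home (horizontal distance between the grasp point and switch_round below 0.022 m and z of the grasp point in the frame of switch_round below 0.1 m and y of carrier in the frame of scope above -0.027 m).
It fails at once if a bystander is moved or knocked over (distance of any of lens_long, lens_short, vial, slide_box, solvent, driver, lens_cap from where it was at the start of the episode above 0.02 m or angle between any of lens_long, lens_short, vial, solvent's own z axis and vertical above 0.5 rad).
It also fails if it takes over 48 s, if anything falls off the work surface, if the arm or the gripper's body presses on something with over 40 N, if the wrist force passes 120 N, or if a joint passes its speed limit or range.

## Working session

There is one attempt and no reset: what is moved stays moved. The work goes in short steps, Python scripts to look and compute and a tool call to move; the robot and the scene stay as the last step left them, time stands still between calls to the robot, and variables do not carry over. Pictures are saved under pics/ and viewed, and the job is handed in when it is done.

Besides the shell and the picture viewer there is one more tool, called after "Emit:" by a JSON object that holds its "api" and its "payload", one argument or row to a line. step_arm: Moves the arm, as the interface text tells. Its arguments: {"type":"object","properties":{"series":{"type":"array","items":{"type":"array","items":{"type":"number"}}}},"required":["series"]}

```bash
mkdir -p pics
cat > h.py <<'E'
import numpy as np,cv2,pickle
from plant import env
def grab(n):
    d=env.get_image(n); pickle.dump(d,open(f'{n}.pkl','wb')); return d
def load(n): return pickle.load(open(f'{n}.pkl','rb'))
def ray(d,u,v,z):
    T=np.array(d['T']); r=T[:3,:3]@np.array([(u-d['cx'])/d['fx'],(v-d['cy'])/d['fy'],1]); o=T[:3,3]
    return o+r*(z-o[2])/r[2]
def cloud(d):
    T=np.array(d['T']); v,u=np.mgrid[:480,:640]; z=d['z_map']
    P=np.stack([(u-d['cx'])/d['fx']*z,(v-d['cy'])/d['fy']*z,z],-1)@T[:3,:3].T+T[:3,3]
    P[z==0]=np.nan
    return P
def proj(d,p):
    T=np.array(d['T']); q=T[:3,:3].T@(np.array(p)-T[:3,3]); return q[0]/q[2]*d['fx']+d['cx'],q[1]/q[2]*d['fy']+d['cy']
def save(n,im): cv2.imwrite(f'pics/{n}.png',cv2.cvtColor(im,cv2.COLOR_RGB2BGR))
E
python3 - <<'E'
from h import *
for n in ['scene','side','wrist']:
    d=grab(n); save(n+'0',d['color']); print(n,np.round(d['T'],3).tolist(),d['fx'])
print(env.state())
E
```

```text
scene [[-0.717, 0.523, -0.461, 1.031], [0.697, 0.545, -0.465, 0.455], [0.008, -0.655, -0.756, 0.912], [0.0, 0.0, 0.0, 1.0]] 501.16501518872093
side [[-0.915, -0.322, 0.243, 0.184], [-0.403, 0.717, -0.569, 0.75], [0.008, -0.619, -0.786, 1.163], [0.0, 0.0, 0.0, 1.0]] 581.5376444169095
wrist [[0.288, 0.921, 0.262, 0.102], [0.958, -0.277, -0.08, 0.597], [-0.001, 0.274, -0.962, 0.385], [0.0, 0.0, 0.0, 1.0]] 398.74182231270134
{'time_s': 0.15, 'joint_pos': array([ 1.16391497e+00,  3.59347081e-01,  1.51119819e+00,  1.09793306e-05,
        1.27253474e+00, -1.15093960e-01]), 'qvel': array([ 0.00166476, -0.00275771, -0.00297469, -0.00034135,  0.00030688,
        0.00209065]), 'tau': array([ 1.27720712e-03, -5.15756285e+01, -2.71011239e+01,  6.73719076e-02,
        3.06894933e-02, -9.44475960e-05]), 'position': array([0.17237685, 0.57412383, 0.22199277]), 'tool_rot': array([-4.56661992e-01, -3.10782628e+00,  2.25268145e-03]), 'force': array([-0.84736135,  0.90754969, -0.19436515]), 'ft_torque': array([-0.00412767, -0.01282641,  0.0057376 ]), 'opening': 0.08772424908727045}
```

View pics/scene0.png

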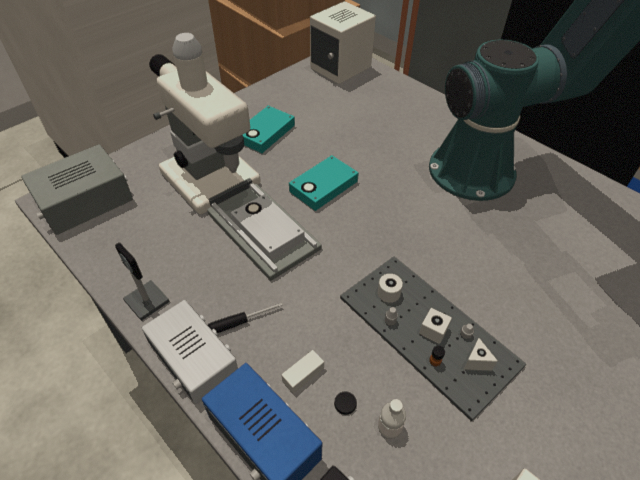

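View pics/side0.png

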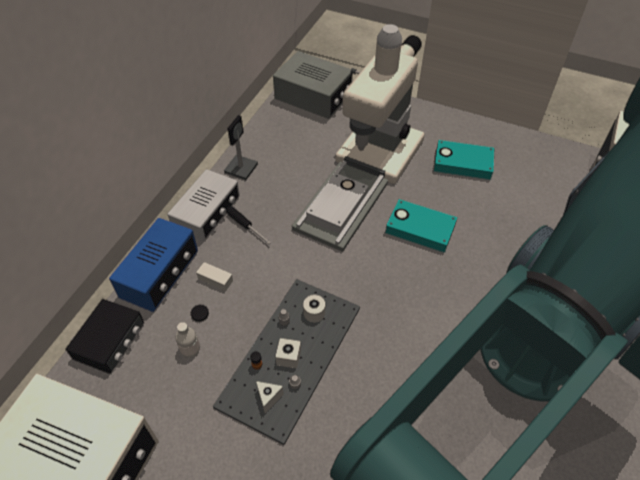

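View pics/wrist0.png

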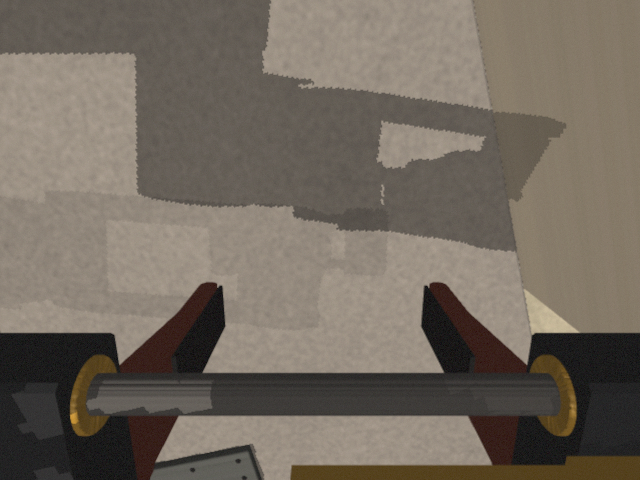

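The scene image shows the aluminium carrier in the guide at about (268,223). The turquoise look-alikes at (268,128) and (323,182) are to be left alone. The switches are round at (390,288), square at (436,323) and triangular at (482,355). Next I'll measure these and enlarge a crop to confirm them.

Run:
```python
from h import *
for n in ['scene','side']:
    d=load(n);P=cloud(d);c=d['color'].astype(int)
    hsv=cv2.cvtColor(d['color'],cv2.COLOR_RGB2HSV)
    valid=np.isfinite(P[...,2])
    print(n)
    # carrier top: z ~0.054; switches top z ~.052
    m=(valid&(abs(P[...,2]-0.053)<0.006)&(c.max(-1)>110)&(hsv[...,1]<60)).astype(np.uint8)
    m=cv2.morphologyEx(m,cv2.MORPH_OPEN,np.ones((2,2)))
    k,l,s,ce=cv2.connectedComponentsWithStats(m)
    for i in range(1,k):
        if s[i,4]<60: continue
        q=P[l==i]
        r=cv2.minAreaRect((q[:,:2]*1000).astype(np.float32))
        print(s[i],np.round(q.mean(0),4),np.round(r[0],1),np.round(r[1],1),round(r[2],1))
d=load('scene')
a=cv2.resize(d['color'][180:300,180:340],None,fx=4,fy=4)
b=cv2.resize(d['color'][250:380,330:500],None,fx=4,fy=4)
save('crA',a);save('crB',b)
```

```text
scene
[ 233  195   73   58 1934] [nan nan nan] [ 552.5 -199.8] [157.  111.1] 84.3
[380 275  24  19 288] [nan nan nan] [472.1 107.9] [69.8 44. ] 37.7
[423 309  30  27 385] [nan nan nan] [474.8 236.8] [71.4 43.1] 14.5
[470 340  28  23 298] [nan nan nan] [472.8 347.6] [70.9 46.5] 7.0
side
[ 308  183   56   44 1295] [nan nan nan] [nan nan] [0. 0.] 0.0
[304 296  22  19 250] [nan nan nan] [475.2 110.4] [63.3 40.9] 57.8
[277 340  25  21 342] [nan nan nan] [487.7 232.6] [42.5 63.1] 15.7
[258 383  25  24 262] [0.479  0.3437 0.0516] [487.2 340.9] [52.1 44.5] 74.0
```

View pics/crA.png

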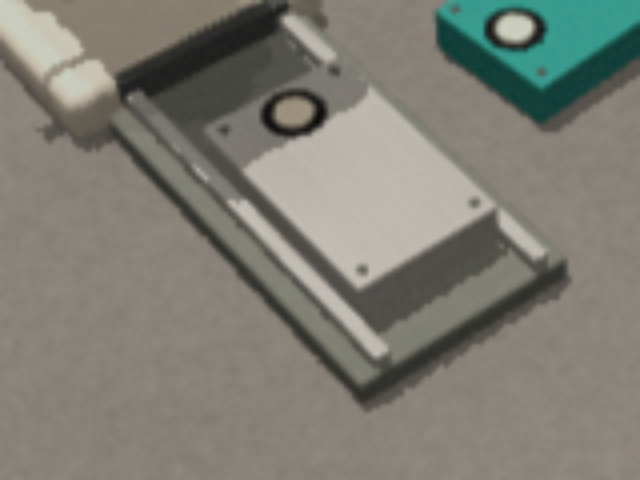

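View pics/crB.png

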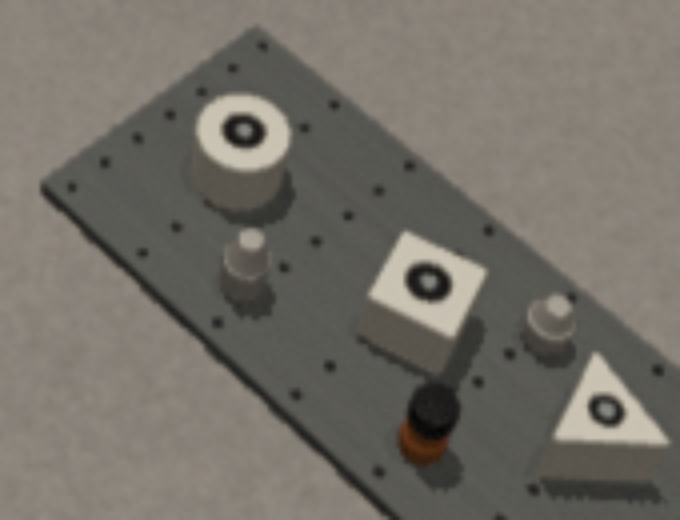

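The crops confirm both targets. The carrier is the bare aluminium block inside the rails, with a white sample in a black ring. The round switch is the cylinder at the guide end of the board, at about (391,282) on its top face. Next I'll cast rays for the corners and window centres.

Run:
```python
from h import *
d=load('scene'); s=load('side')
print('scene corners z54')
C=[ray(d,u,v,.054) for u,v in [(231.8,211.3),(263.8,195.5),(304.2,232),(270,252.5)]]
print(np.round(C,4)); 
print([round(np.linalg.norm(C[i]-C[(i+1)%4])*1000) for i in range(4)])
def cent(d,box,z,tag):
    u0,v0,u1,v1=box; g=d['color'][v0:v1,u0:u1]
    hsv=cv2.cvtColor(g,cv2.COLOR_RGB2HSV); gr=g.max(-1)
    m=(gr>165)&(hsv[...,1]<70); 
    cs,_=cv2.findContours(m.astype(np.uint8),cv2.RETR_EXTERNAL,cv2.CHAIN_APPROX_NONE)
    c=max(cs,key=cv2.contourArea).reshape(-1,2)+[u0,v0]
    W=np.array([ray(d,u,v,z)[:2] for u,v in c],np.float32)*1000
    print(tag,len(c),'circle',np.round(cv2.minEnclosingCircle(W)[0],1),round(cv2.minEnclosingCircle(W)[1],1),'rect',[np.round(x,1).tolist() for x in cv2.minAreaRect(W)])
for b,t in [((372,268,410,305),'round'),((415,300,460,345),'sq'),((460,332,505,378),'tri')]: cent(d,b,.052,t)
for b,t in [((296,286,334,325),'round'),((268,332,308,372),'sq'),((250,372,292,412),'tri')]: cent(s,b,.052,t)
save('crS',cv2.resize(s['color'][150:260,285:405],None,fx=5,fy=5))
for n,z,p in [('lens by round',.012+.034,(391,310)),('box',.03,(303,370)),('bottle',.1,(396,405)),('cap',.012,(345,403))]:
    print(n,ray(d,*p,z).round(3))
print('bed corners',[ray(d,u,v,.02).round(4).tolist() for u,v in [(271,277),(321,246)]])
```

```text
scene corners z54
[[ 0.597  -0.2837  0.054 ]
 [ 0.5074 -0.2725  0.054 ]
 [ 0.5178 -0.1162  0.054 ]
 [ 0.614  -0.1241  0.054 ]]
[90, 157, 97, 161]
round 57 circle [482.5 113.5] 24.2 rect [[483.0, 113.1], [44.4, 47.0], 46.1]
sq 71 circle [487.  238.8] 29.9 rect [[487.3, 238.7], [44.4, 44.3], 14.0]
tri 69 circle [483.5 341.3] 29.2 rect [[478.1, 336.8], [44.3, 50.7], 42.5]
round 53 circle [482.4 114.3] 23.6 rect [[482.5, 113.4], [45.1, 45.0], 24.1]
sq 72 circle [486.7 239.7] 29.0 rect [[486.4, 239.1], [43.7, 43.5], 14.0]
tri 63 circle [483.5 341.8] 28.3 rect [[481.6, 347.8], [48.6, 44.0], 14.0]
lens by round [0.531 0.157 0.046]
box [0.745 0.124 0.03 ]
bottle [0.699 0.304 0.1  ]
cap [0.728 0.219 0.012]
bed corners [[0.6415, -0.092, 0.02], [0.4991, -0.0797, 0.02]]
```

View pics/crS.png

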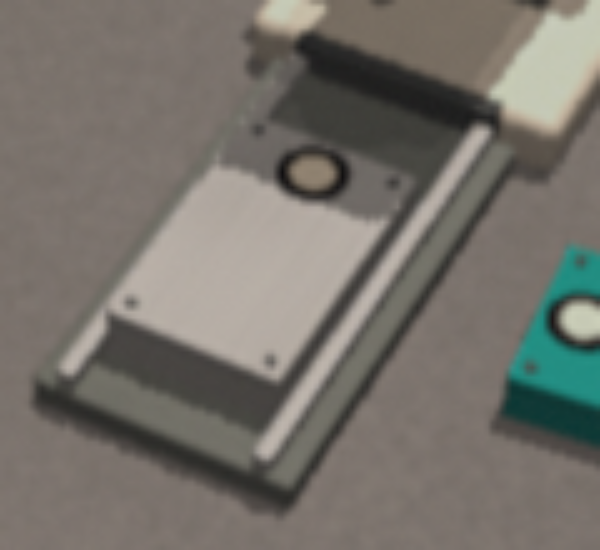

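Run:
```python
from h import *
d=load('scene'); s=load('side')
r=lambda d,L,z:np.round([ray(d,u,v,z)[:2] for u,v in L],4).tolist()
S=lambda L:[(285+a/5,150+b/5) for a,b in L]
Q=lambda L:[(180+a/4,180+b/4) for a,b in L]
print('side carrier +y edge',r(s,S([(105,318),(278,380)]),.054),'rear right',r(s,S([(412,180)]),.054))
print('side bed',r(s,S([(37,383),(293,492)]),.02),'scene bed',r(d,Q([(365,387),(566,265)]),.02))
print('side stop top (front edge)',r(s,S([(298,48),(490,122)]),.042))
print('scene stop top',r(d,Q([(128,88),(280,8)]),.042))
print('rail ends side',r(s,S([(68,372),(262,460)]),.032),'scene',r(d,Q([(380,355),(540,255)]),.032))
print('sample',r(s,S([(312,173)]),.054),r(d,Q([(294,113)]),.054))
```

```text
side carrier +y edge [[0.6111, -0.1204], [0.5154, -0.1186]] rear right [[0.5044, -0.274]]
side bed [[0.6373, -0.0928], [0.4906, -0.0814]] scene bed [[0.6407, -0.0922], [0.4988, -0.0784]]
side stop top (front edge) [[0.602, -0.3532], [0.485, -0.3429]]
scene stop top [[0.6065, -0.3528], [0.4937, -0.3448]]
rail ends side [[0.6213, -0.097], [0.5091, -0.0849]] scene [[0.6256, -0.0958], [0.5115, -0.087]]
sample [[0.5544, -0.2571]] [[0.5534, -0.2559]]
```

```bash
cat >> h.py <<'E'
from scipy.spatial.transform import Rotation as Ro
def need(p,R=None):
    s=env.state(); R0=Ro.from_rotvec(s['tool_rot']); 
    print('t',s['time_s'],'pos',np.round(s['position'],4),'F',np.round(s['force'],1),'open',round(s['opening'],4),'q',np.round(s['joint_pos'],2))
    print('shift cm',np.round(R0.inv().apply(np.array(p)-s['position'])*100,2))
    if R is not None: print('turn deg',np.round(np.degrees((R0.inv()*R).as_rotvec()),2))
a=np.arctan2(.08,1); X=np.array([np.cos(a),-np.sin(a),0]); Y=np.array([np.sin(a),np.cos(a),0])
RA=Ro.from_matrix(np.array([Y,X,[0,0,-1]]).T)   # tool x=+Y
RB=Ro.from_matrix(np.array([-Y,-X,[0,0,-1]]).T)
E
python3 - <<'E'
from h import *
s=env.state(); print(Ro.from_rotvec(s['tool_rot']).as_matrix().round(3))
for R in (RA,RB): print(np.linalg.det(R.as_matrix())); need([.568,-.072,.2],R)
d=load('wrist');print((Ro.from_rotvec(s['tool_rot']).inv().apply(np.array(d['T'])[:3,3]-s['position'])).round(3))
E
```

```text
[[-0.958  0.288 -0.001]
 [ 0.288  0.958 -0.001]
 [ 0.    -0.001 -1.   ]]
1.0
t 0.15 pos [0.1724 0.5741 0.222 ] F [-0.8  0.9 -0.2] open 0.0877 q [ 1.16  0.36  1.51  0.    1.27 -0.12]
shift cm [-56.48 -50.5    2.26]
turn deg [-8.000e-02  5.000e-02  7.786e+01]
1.0
t 0.15 pos [0.1724 0.5741 0.222 ] F [-0.8  0.9 -0.2] open 0.0877 q [ 1.16  0.36  1.51  0.    1.27 -0.12]
shift cm [-56.48 -50.5    2.26]
turn deg [-5.0000e-02 -8.0000e-02 -1.0214e+02]
[ 0.074  0.001 -0.163]
```

Emit:
{"api": "step_arm", "payload": {
  "series": [
    [0, -56.5, -50.5, 2.0, 0, 0, 77.9],
    [0, -56.5, -50.5, 2.0, 0, 0, 77.9],
    [0, -56.5, -50.5, 2.0, 0, 0, 77.9],
    [0, -56.5, -50.5, 2.0, 0, 0, 77.9],
    [0, -56.5, -50.5, 2.0, 0, 0, 77.9],
    [0, -56.5, -50.5, 2.0, 0, 0, 77.9],
    [0, -56.5, -50.5, 2.0, 0, 0, 77.9],
    [0, -56.5, -50.5, 2.0, 0, 0, 77.9]
  ]
}}

```text
time_s: 0.82
position: [0.347, 0.2886, 0.2138]
tool_rot: [1.898, 2.503, -0.0]
force: [0.2, -0.4, 0.5]
opening: 0.0436
```

Run:
```python
from h import *
need([.568,-.072,.2],RA)
```

```text
t 0.8167 pos [0.347  0.2886 0.2138] F [ 0.2 -0.4  0.5] open 0.0436 q [ 0.54  0.15  1.83 -0.    1.16  0.27]
shift cm [-40.69  11.54   1.38]
turn deg [-0.000e+00  1.000e-02  2.023e+01]
```

Emit:
{"api": "step_arm", "payload": {
  "series": [
    [0, -40.7, 11.5, 1.4, 0, 0, 20.2],
    [0, -40.7, 11.5, 1.4, 0, 0, 20.2],
    [0, -40.7, 11.5, 1.4, 0, 0, 20.2],
    [0, -40.7, 11.5, 1.4, 0, 0, 20.2],
    [0, -40.7, 11.5, 1.4, 0, 0, 20.2],
    [0, -40.7, 11.5, 1.4, 0, 0, 20.2],
    [0, -40.7, 11.5, 1.4, 0, 0, 20.2],
    [0, -40.7, 11.5, 1.4, 0, 0, 20.2]
  ]
}}

```text
time_s: 1.48
position: [0.5226, 0.0052, 0.2027]
tool_rot: [-2.302, -2.138, 0.0]
force: [0.5, 0.7, -0.0]
opening: 0.0437
```

Run:
```python
from h import *
need([.568,-.072,.2],RA)
```

```text
t 1.4833 pos [0.5226 0.0052 0.2027] F [ 0.5  0.7 -0. ] open 0.0437 q [-0.12  0.27  1.7   0.    1.17 -0.05]
shift cm [-7.36  5.1   0.26]
turn deg [-0.01 -0.    0.34]
```

Emit:
{"api": "step_arm", "payload": {
  "series": [
    [0, -7.4, 5.1, 0.2, 0, 0, 0],
    [0, -7.4, 5.1, 0.2, 0, 0, 0],
    [0, -7.4, 5.1, 0.2, 0, 0, 0],
    [0, -7.4, 5.1, 0.2, 0, 0, 0],
    [0, -7.4, 5.1, 0.2, 0, 0, 0]
  ]
}}

```text
time_s: 1.9
position: [0.5667, -0.0701, 0.2003]
tool_rot: [-2.302, -2.136, 0.001]
force: [-0.2, -0.7, 0.3]
opening: 0.044
```

Run:
```python
from h import *
need([.568,-.072,.04],RA)
d=grab('wrist'); save('wrist1',d['color'])
for p in [(.61,-.122,.054),(.516,-.118,.054),(.5586,-.191,.054)]: print(proj(d,p))
```

```text
t 1.9 pos [ 0.5667 -0.0701  0.2003] F [-0.2 -0.7  0.3] open 0.044 q [-0.24  0.34  1.6   0.    1.2  -0.17]
shift cm [-0.19  0.17 16.03]
turn deg [-0.1  -0.04  0.29]
(np.float64(378.2855561681548), np.float64(286.0029397657637))
(np.float64(265.393047371618), np.float64(289.4263968351473))
(np.float64(322.91500076523306), np.float64(362.91317129613896))
```

View pics/wrist1.png

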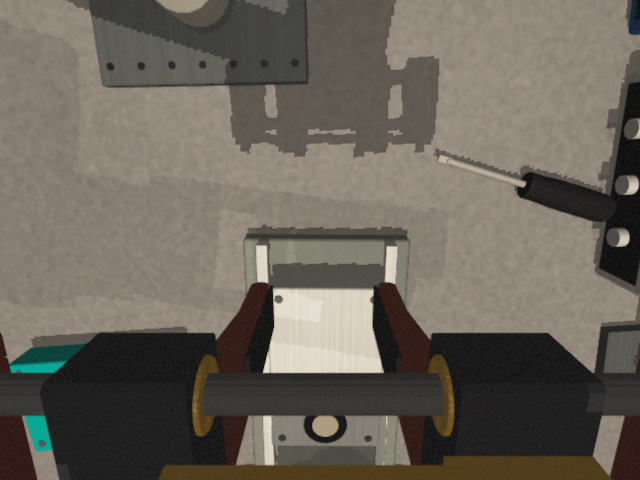

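The wrist view shows the carrier's +y edge at about row 288, as predicted, with the jaws straddling the guide's middle and square to it. I'll descend in front of the face now.

Emit:
{"api": "step_arm", "payload": {
  "series": [
    [0, 0, 0, 4, 0, 0, 0],
    [0, 0, 0, 8, 0, 0, 0],
    [0, 0, 0, 12, 0, 0, 0],
    [0, 0, 0, 14, 0, 0, 0],
    [0, 0, 0, 15, 0, 0, 0],
    [0, 0, 0, 15.8, 0, 0, 0],
    [0, 0, 0, 15.8, 0, 0, 0]
  ]
}}

```text
time_s: 2.53
position: [0.5668, -0.0692, 0.0424]
tool_rot: [-2.299, -2.139, 0.001]
force: [0.0, -0.3, 0.1]
opening: 0.0441
```

Run:
```python
from h import *
need([.5586+.0008,-.181,.041],RA)
d=grab('scene'); save('s2',cv2.resize(d['color'][150:330,160:400],None,fx=3,fy=3))
```

```text
t 2.5333 pos [ 0.5668 -0.0692  0.0424] F [ 0.  -0.3  0.1] open 0.0441 q [-0.24  0.54  1.75  0.    0.86 -0.17]
shift cm [-11.21   0.07   0.14]
turn deg [-0.07 -0.01  0.44]
```

View pics/s2.png

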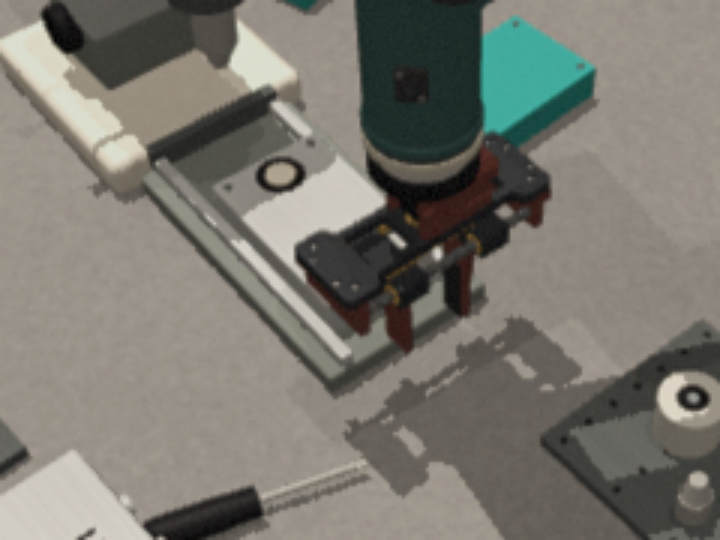

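The fingers stand over the open end of the guide, clear of the face and rails. I'll advance slowly along tool -x.

Emit:
{"api": "step_arm", "payload": {
  "series": [
    [0, -1, 0, 0.1, 0, 0, 0.4],
    [0, -2, 0, 0.1, 0, 0, 0.4],
    [0, -3, 0, 0.1, 0, 0, 0.4],
    [0, -3.6, 0, 0.1, 0, 0, 0.4],
    [0, -4.2, 0, 0.1, 0, 0, 0.4],
    [0, -4.8, 0, 0.1, 0, 0, 0.4],
    [0, -5.4, 0, 0.1, 0, 0, 0.4],
    [0, -6, 0, 0.1, 0, 0, 0.4]
  ]
}}

```text
time_s: 3.25
position: [0.5634, -0.1298, 0.0426]
tool_rot: [-2.31, -2.128, -0.003]
force: [0.7, 6.8, 4.6]
opening: 0.0442
```

Run:
```python
from h import *
need([.5586+.0008,-.181,.041],RA)
```

```text
t 3.25 pos [ 0.5634 -0.1298  0.0426] F [0.7 6.8 4.6] open 0.0442 q [-0.35  0.54  1.73  0.    0.87 -0.27]
shift cm [-5.14  0.02  0.15]
turn deg [ 0.05 -0.11 -0.13]
```

Emit:
{"api": "step_arm", "payload": {
  "series": [
    [0, -0.6, 0, 0, 0, 0, 0],
    [0, -1.2, 0, 0, 0, 0, 0],
    [0, -1.8, 0, 0, 0, 0, 0],
    [0, -2.4, 0, 0, 0, 0, 0],
    [0, -3.0, 0, 0, 0, 0, 0],
    [0, -3.5, 0, 0, 0, 0, 0],
    [0, -4.0, 0, 0, 0, 0, 0],
    [0, -4.3, 0, 0, 0, 0, 0]
  ]
}}

```text
time_s: 3.92
position: [0.5597, -0.1727, 0.0425]
tool_rot: [-2.31, -2.128, -0.003]
force: [1.0, 7.2, 5.0]
opening: 0.044
```

Run:
```python
from h import *
need([.5586+.0008,-.181,.041],RA)
d=grab('scene'); save('s3',cv2.resize(d['color'][150:330,160:400],None,fx=3,fy=3))
```

```text
t 3.9167 pos [ 0.5597 -0.1727  0.0425] F [1.  7.2 5. ] open 0.044 q [-0.42  0.55  1.71  0.    0.88 -0.34]
shift cm [-0.83  0.04  0.15]
turn deg [ 0.03 -0.11 -0.12]
```

View pics/s3.png

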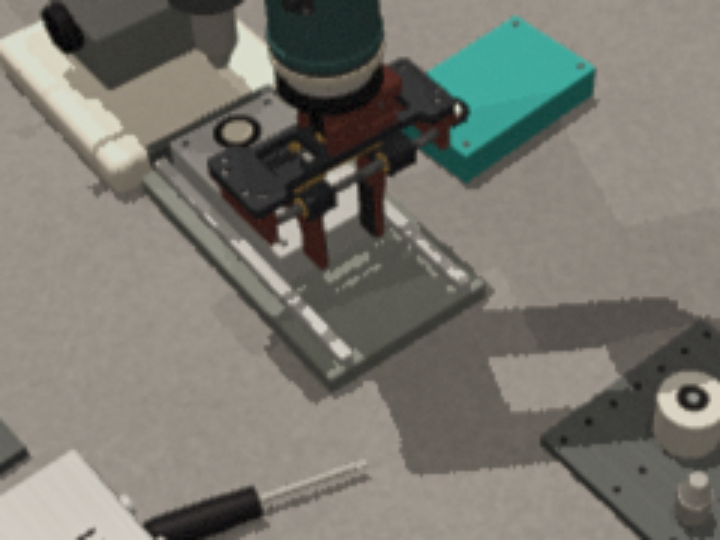

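The carrier is nearly at the stop bar. I'll go on in small steps and watch the force.

Emit:
{"api": "step_arm", "payload": {
  "series": [
    [0, -0.3, 0, 0, 0, 0, 0],
    [0, -0.5, 0, 0, 0, 0, 0],
    [0, -0.7, 0, 0, 0, 0, 0],
    [0, -0.7, 0, 0, 0, 0, 0]
  ]
}}

```text
time_s: 4.3
position: [0.5591, -0.1797, 0.0424]
tool_rot: [-2.31, -2.128, -0.002]
force: [0.5, 4.5, 4.2]
opening: 0.044
```

Emit:
{"api": "step_arm", "payload": {
  "series": [
    [0, -0.15, 0, 0, 0, 0, 0],
    [0, -0.3, 0, 0, 0, 0, 0],
    [0, -0.3, 0, 0, 0, 0, 0]
  ]
}}

```text
time_s: 4.55
position: [0.5589, -0.1818, 0.0424]
tool_rot: [-2.309, -2.128, -0.003]
force: [0.6, 7.7, 6.2]
opening: 0.0438
```

Emit:
{"api": "step_arm", "payload": {
  "series": [
    [0, -0.15, 0, 0, 0, 0, 0],
    [0, -0.3, 0, 0, 0, 0, 0],
    [0, -0.3, 0, 0, 0, 0, 0]
  ]
}}

```text
time_s: 4.8
position: [0.5588, -0.1819, 0.0424]
tool_rot: [-2.308, -2.124, -0.008]
force: [4.1, 18.9, 8.8]
opening: 0.0434
```

The tool stopped at y = -0.182 and the force rose to 19 N, which matches the predicted home position of about -0.181. I'll back off and look.

Emit:
{"api": "step_arm", "payload": {
  "series": [
    [0, 1, 0, 0, 0, 0, 0],
    [0, 3, 0, 0, 0, 0, 0],
    [0, 5, 0, 0, 0, 0, 0],
    [0, 5, 0, -4, 0, 0, 0],
    [0, 6, 0, -8, 0, 0, 0],
    [0, 8, 0, -12, 0, 0, 0],
    [0, 10, 0, -14, 0, 0, 0],
    [0, 10, 0, -14, 0, 0, 0]
  ]
}}

```text
time_s: 5.47
position: [0.57, -0.0849, 0.1876]
tool_rot: [2.302, 2.126, 0.009]
force: [1.3, 0.3, -0.7]
opening: 0.044
```

Run:
```python
from h import *
need([.4825,.1135,.16])
for n in ['scene','side']:
    d=grab(n); save(n+'4',np.hstack([cv2.resize(d['color'][150:290,180:330] if n=='scene' else d['color'][140:260,285:405],(600,560))]))
```

```text
t 5.4667 pos [ 0.57   -0.0849  0.1876] F [ 1.3  0.3 -0.7] open 0.044 q [-0.27  0.35  1.61  0.    1.17 -0.19]
shift cm [ 19.09 -10.33   2.64]
```

View pics/scene4.png

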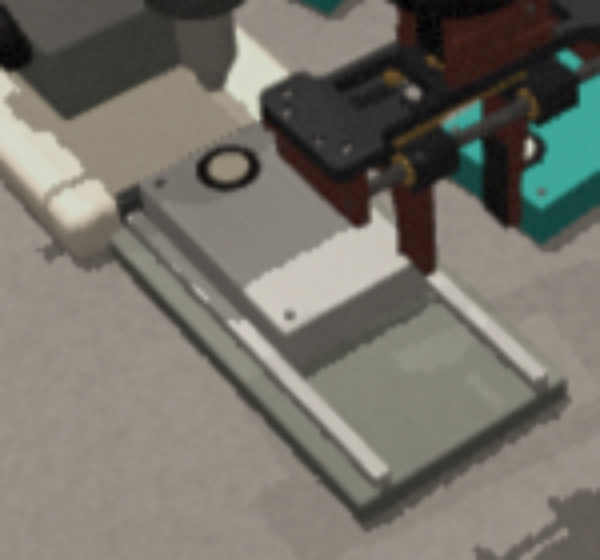

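View pics/side4.png

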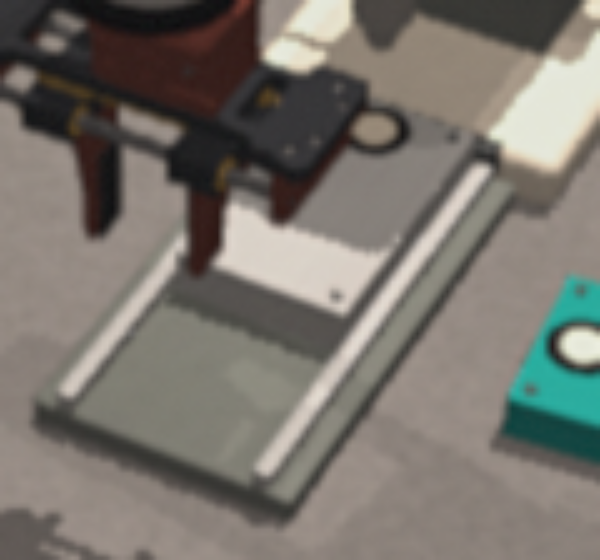

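Both views show the carrier up against the dark stop bar, with no gap and the block flat. I'll check the sample's shift numerically while I travel to the round switch.

Emit:
{"api": "step_arm", "payload": {
  "series": [
    [-1, 19.1, -10.3, 1, 0, 0, 0],
    [-1, 19.1, -10.3, 1, 0, 0, 0],
    [-1, 19.1, -10.3, 1, 0, 0, 0],
    [-1, 19.1, -10.3, 1, 0, 0, 0],
    [-1, 19.1, -10.3, 1, 0, 0, 0],
    [-1, 19.1, -10.3, 1, 0, 0, 0],
    [-1, 19.1, -10.3, 1, 0, 0, 0],
    [-1, 19.1, -10.3, 1, 0, 0, 0]
  ]
}}

```text
time_s: 6.23
position: [0.4789, 0.1114, 0.1706]
tool_rot: [-2.308, -2.131, 0.003]
force: [0.3, 0.9, -0.8]
opening: 0.0002
```

Run:
```python
from h import *
need([.4825,.1135,.072])
d=load('scene');s=load('side')
a=ray(d,180+229/4,150+168/4,.054)[:2]; b=ray(s,285+375/5,140+129*120/560,.054)[:2]
for q,o in ((a,[.5534,-.2559]),(b,[.5544,-.2571])): print('sample shift along y',((q-o)@-Y[:2]).round(4),'pos',q.round(4))
w=grab('wrist'); save('w5',w['color']); print(proj(w,[.4825,.1135,.052]))
```

```text
t 6.2333 pos [0.4789 0.1114 0.1706] F [ 0.3  0.9 -0.8] open 0.0002 q [ 0.09  0.26  1.8  -0.    1.08  0.17]
shift cm [0.25 0.35 9.86]
sample shift along y 0.0716 pos [ 0.5467 -0.3272]
sample shift along y 0.073 pos [ 0.5475 -0.3297]
(np.float64(326.09499121178123), np.float64(234.9271975244287))
```

View pics/w5.png

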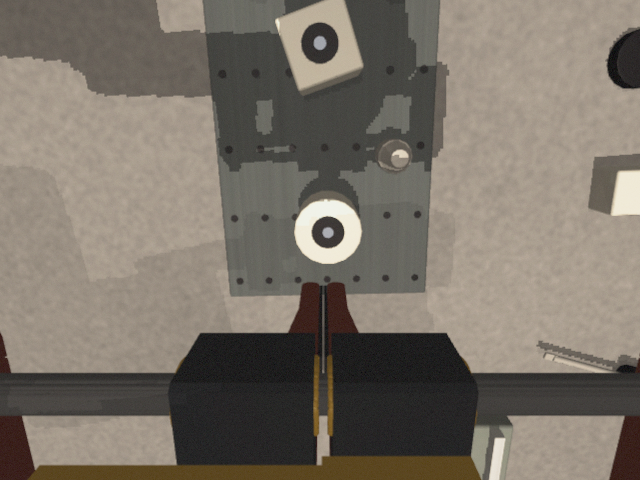

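The carrier's sample moved 72 mm against the expected 71 mm. The wrist view shows the round switch's window at (328,231), within about 3 mm of the ray-cast position. I'll lower over it and dwell.

Emit:
{"api": "step_arm", "payload": {
  "series": [
    [-1, 0.3, 0.4, 0, 0, 0, 0],
    [-1, 0.3, 0.4, 3, 0, 0, 0],
    [-1, 0.3, 0.4, 6, 0, 0, 0],
    [-1, 0.3, 0.4, 8, 0, 0, 0],
    [-1, 0.3, 0.4, 9, 0, 0, 0],
    [-1, 0.3, 0.4, 9.7, 0, 0, 0],
    [-1, 0.3, 0.4, 9.7, 0, 0, 0],
    [-1, 0.3, 0.4, 9.7, 0, 0, 0]
  ]
}}

```text
time_s: 6.95
position: [0.4844, 0.1146, 0.0752]
tool_rot: [2.31, 2.129, 0.001]
force: [-0.7, 0.4, 0.2]
opening: 0.0003
```

Run:
```python
from h import *
need([.4825,.1135,.072])
for n in ['scene','side']:
    d=grab(n); u,v=map(int,proj(d,[.4825,.1135,.06])); save(n+'6',cv2.resize(d['color'][v-60:v+60,u-70:u+70],None,fx=4,fy=4))
```

```text
t 6.95 pos [0.4844 0.1146 0.0752] F [-0.7  0.4  0.2] open 0.0003 q [ 0.09  0.41  1.89 -0.    0.85  0.17]
shift cm [-0.12 -0.18  0.32]
```

View pics/scene6.png

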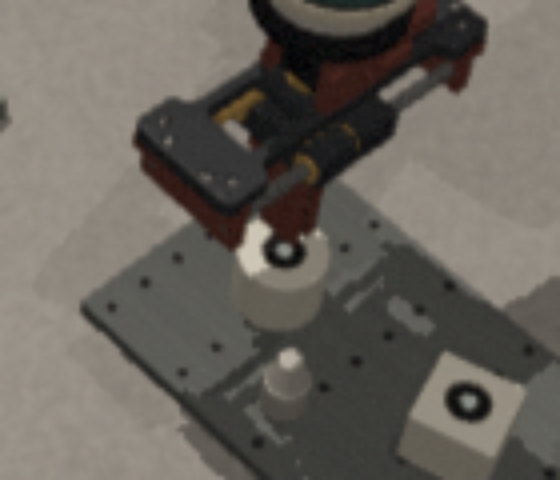

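View pics/side6.png

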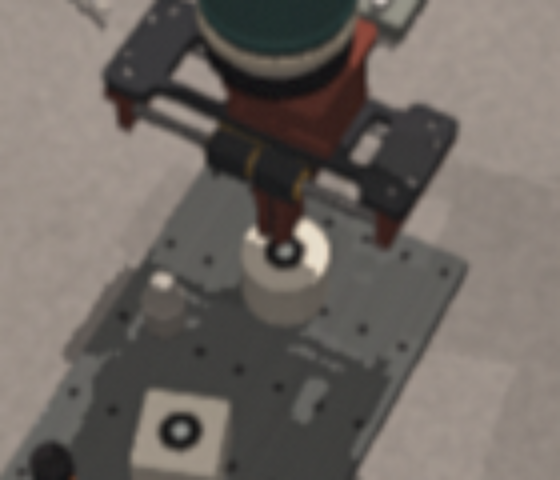

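Both views show the shut fingertips above the round switch's window with no contact. The tips are about 23 mm over its top and 2 mm off centre. I'll hold there.

Emit:
{"api": "step_arm", "payload": {
  "series": [
    [-1, 0, 0, 0.2, 0, 0, 0],
    [-1, 0, 0, 0.2, 0, 0, 0],
    [-1, 0, 0, 0.2, 0, 0, 0],
    [-1, 0, 0, 0.2, 0, 0, 0],
    [-1, 0, 0, 0.2, 0, 0, 0],
    [-1, 0, 0, 0.2, 0, 0, 0],
    [-1, 0, 0, 0.2, 0, 0, 0],
    [-1, 0, 0, 0.2, 0, 0, 0]
  ]
}}

```text
time_s: 7.72
position: [0.4835, 0.115, 0.0728]
tool_rot: [2.309, 2.13, -0.0]
force: [-0.1, -0.0, -0.0]
opening: 0.0004
```

Emit:
{"api": "step_arm", "payload": {
  "series": [
    [-1, 0, 0, 0, 0, 0, 0],
    [-1, 0, 0, 0, 0, 0, 0],
    [-1, 0, 0, 0, 0, 0, 0],
    [-1, 0, 0, 0, 0, 0, 0],
    [-1, 0, 0, 0, 0, 0, 0],
    [-1, 0, 0, 0, 0, 0, 0],
    [-1, 0, 0, 0, 0, 0, 0],
    [-1, 0, 0, 0, 0, 0, 0]
  ]
}}

```text
time_s: 8.38
position: [0.4835, 0.115, 0.0728]
tool_rot: [2.309, 2.13, -0.0]
force: [-0.7, -0.2, 0.7]
opening: -0.0001
```

Emit:
{"api": "step_arm", "payload": {
  "series": [
    [-1, 0, 0, 0, 0, 0, 0],
    [-1, 0, 0, 0, 0, 0, 0],
    [-1, 0, 0, 0, 0, 0, 0],
    [-1, 0, 0, 0, 0, 0, 0],
    [-1, 0, 0, 0, 0, 0, 0],
    [-1, 0, 0, 0, 0, 0, 0],
    [-1, 0, 0, 0, 0, 0, 0],
    [-1, 0, 0, 0, 0, 0, 0]
  ]
}}

```text
time_s: 9.05
position: [0.4835, 0.115, 0.0728]
tool_rot: [2.309, 2.13, -0.0]
force: [0.5, 0.8, 0.8]
opening: 0.0004
```

Emit:
{"api": "step_arm", "payload": {
  "series": [
    [-1, 0, 0, 0, 0, 0, 0],
    [-1, 0, 0, 0, 0, 0, 0],
    [-1, 0, 0, 0, 0, 0, 0],
    [-1, 0, 0, 0, 0, 0, 0],
    [-1, 0, 0, 0, 0, 0, 0],
    [-1, 0, 0, 0, 0, 0, 0],
    [-1, 0, 0, 0, 0, 0, 0],
    [-1, 0, 0, 0, 0, 0, 0]
  ]
}}

```text
time_s: 9.72
position: [0.4835, 0.115, 0.0728]
tool_rot: [2.309, 2.13, -0.0]
force: [-0.2, -0.1, 0.6]
opening: 0.0004
```

Emit:
{"api": "step_arm", "payload": {
  "series": [
    [-1, 0, 0, -3, 0, 0, 0],
    [-1, 0, 0, -6, 0, 0, 0],
    [-1, 0, 0, -10, 0, 0, 0],
    [-1, 0, 0, -12, 0, 0, 0],
    [-1, 0, 0, -12, 0, 0, 0],
    [-1, 0, 0, -12, 0, 0, 0]
  ]
}}

```text
time_s: 10.22
position: [0.4845, 0.1151, 0.194]
tool_rot: [2.308, 2.129, 0.004]
force: [-0.7, -0.7, -0.3]
opening: 0.0004
```

Run:
```python
from h import *
need([.4825,.1135,.072])
d=grab('scene'); save('s7',d['color'])
```

```text
t 10.2167 pos [0.4845 0.1151 0.194 ] F [-0.7 -0.7 -0.3] open 0.0004 q [ 0.09  0.24  1.76 -0.    1.13  0.18]
shift cm [-0.18 -0.22 12.2 ]
```

View pics/s7.png

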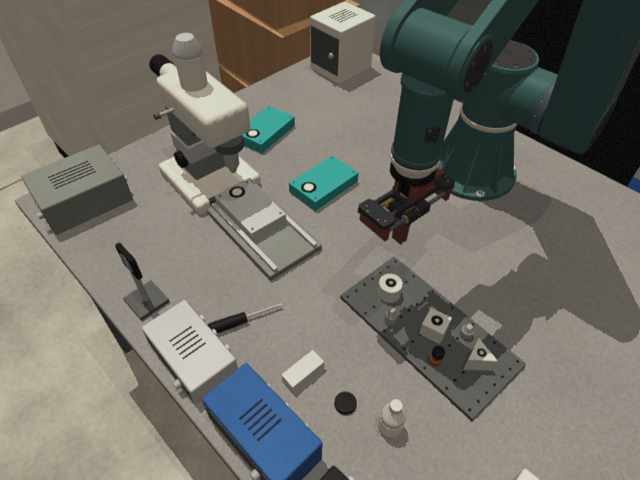

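The final scene view shows the carrier home at about (250,207). The bystanders have not moved: driver (240,320), box (303,370), cap (345,403), bottle (393,418), and both lenses and the vial on the board. I'm handing in.

```bash
python3 -c "
from plant import env
print(env.close_job())"
```

```text
the job is handed in; nothing more can be done
None
```

I pushed the carrier home, then held the shut fingertips over the round switch for about 2.8 s, and handed the job in at about 10.2 s. The hand-in reports no verdict.

- **Carrier:** It moved about 72 mm with the half-open fingers, until the tool stopped and the force rose to 19 N. Ray casts of the sample gave a 72 to 73 mm shift against about 71 mm expected. Both cameras showed no gap at the stop bar.
- **Dwell:** The tips were about 21 mm above the top face and about 2 mm off its centre. The force readings stayed within 1 N noise, so there was no sign of contact.
- **Bystanders:** The last scene image showed them where they had been. I checked this by eye only, not by measurement.
- **Disagreements:** The two cameras differed by 1 to 5 mm on most points. The carrier centre seen from the wrist was about 3.5 mm off the ray-cast value in x, which was harmless because the rails guide it.

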